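Stopper the flask and hold the sample tray over the code reader

TASK

Close the flask on the sample tray by setting the rubber stopper fully home in its neck and letting go of it, while the tray stands on the bench. Then lift the tray by its upright grip and carry it level, so that the loose steel ball never leaves its shallow pocket and nothing touches the code reader. Finish while still holding the tray, level and still, centred over the reader's window with its underside about 10 cm above the glass (any way round); leave the board rack, the small bottle and the screwdriver where they are.

Things in the scene. Friction and masses are not known exactly. Their poses are not given: they have to be found in the camera images.
- tray: Loose aluminium tray 230 x 110 mm, lip 14 mm high, about 0.45 kg, balanced near its middle. Origin: centre of its underside; x along its length, z up. Fixed on it: in the middle an upright grip plate, 50 mm along x, 20 mm thick along y, top 84 mm above the underside; at x = +80 mm a flask on a 56 mm wide foot; at x = -70 mm a plate 64 x 64 mm, top 14 mm up, with a 40 mm wide, 3 mm deep pocket for the ball.
- tray_grip (a point): Point to grasp on the tray's upright grip plate: on its centre line, 65 mm above the tray's underside (19 mm below the plate's top); axes as the tray's, so pinch it along y (20 mm thick). A moderate grip of 40 to 60 N holds the tray firmly; at full strength (100 N and more) the tray shakes in the fingers and the ball may jump out.
- flask_mouth (a point): Centre of the open mouth of the flask on the tray, at rim height, 66 mm above the tray's underside; neck bore 26 mm, outside 33 mm, straight for 28 mm; axes as the tray's.
- ball_seat (a point): Where the ball's centre lies when the ball is in the middle of its pocket: 23 mm above the tray's underside, 12 mm above the pocket's floor. The ball can roll about 12 mm from here to each side before it meets the pocket's rim.
- ball_center (a point): Centre of the loose steel ball, 24 mm across, 56 g.
- stopper: Loose rubber stopper, 53 mm tall, about 25 g; at the start it hangs upright in the wooden block's hole. Origin: centre of its lower end, z up its axis. Tapered plug 17 mm wide at the lower end, 23 mm at 20 mm up; then a round flange 34 mm wide, 5 mm thick; above it (25 to 53 mm up) a round knob 18 mm wide to grasp.
- stopper_flange (a point): Centre of the underside of the stopper's flange, 20 mm above the stopper's origin. Fully home, it lies on the flask's rim.
- block: Fixed wooden block 56 x 56 x 26 mm with a 26 mm hole that holds the stopper at the start, flange on the block's top. Origin: centre of its underside, on the bench.
- reader: Fixed grey code reader, 120 x 150 mm, 50 mm high, with a glass window in its top. Origin: centre of its underside, on the bench.
- reader_window (a point): Centre of the reader's glass window, which faces up, 50 mm above the bench.
- card_rack: Bystander: black rack of upright green circuit boards, 75 x 170 mm, 80 mm tall. Origin: centre of its underside.
- dropper: Bystander: small white bottle with a cap, 40 mm wide, 85 mm tall. Origin: centre of its underside.
- driver: Bystander: screwdriver lying on the bench; origin under its middle.

How it is judged (in metres and radians):
On the way, in this order (a step that is already met when the one before it is completed fails the run):
1. the stopper sits fully home in the flask's neck, let go, the tray standing on the bench (horizontal distance between stopper_flange and flask_mouth below 0.006 m and z of stopper_flange in the frame of flask_mouth between -0.004 and 0.003 m and angle between the z axis of stopper and the z axis of tray, either way round below 0.1 rad and contact force between the fingers and stopper below 0.2 N and height (world z) of tray below 0.01 m), for 0.3 s.
2. the tray is lifted clear of the bench with the stopper and ball in place (height (world z) of tray above 0.03 m and contact force between the fingers and tray above 1 N and distance between ball_center and ball_seat below 0.018 m and z of stopper_flange in the frame of flask_mouth below 0.003 m), for 0.2 s.
At the end, for the whole second after the job is handed in: Fingers hold the tray still: centre within 25 mm sideways of the window's, underside 70-135 mm over the glass, tilt under 0.12 rad, resting on nothing else; ball in its pocket (within 18 mm of seat); stopper home (flange within 6 mm of the mouth, under 0.1 rad off) (horizontal distance between tray and reader_window below 0.025 m and z of tray in the frame of reader_window between 0.07 and 0.135 m and angle between tray's own z axis and vertical below 0.12 rad and linear speed of tray below 0.03 m/s and angular speed of tray below 0.2 rad/s and contact force between the fingers and tray above 1 N and contact force between tray and reader below 0.2 N and contact force between tray and card_rack below 0.2 N and contact force between tray and dropper below 0.2 N and distance between ball_center and ball_seat below 0.018 m and distance between stopper_flange and flask_mouth below 0.006 m and angle between the z axis of stopper and the z axis of tray, either way round below 0.1 rad); the arm keeps its last pose, push and grip.
It fails at once if the ball leaves its pocket (distance between ball_center and ball_seat above 0.021 m).
It fails at once if the code reader is touched (contact force between reader and anything else above 1 N).
It fails at once if the board rack is disturbed (distance of card_rack from where it was at the start of the episode above 0.02 m).
It fails at once if the small bottle is disturbed (distance of dropper from where it was at the start of the episode above 0.02 m).
It fails at once if the screwdriver is disturbed (distance of driver from where it was at the start of the episode above 0.02 m).
It also fails if it takes over 64 s, if anything falls off the work surface, if the arm or the gripper's body presses on something with over 40 N, if the wrist force passes 120 N, or if a joint passes its speed limit or range.

ROBOT

A 6-joint arm with a two-finger parallel gripper is mounted at the origin on the work surface. World frame = base frame: x ahead of the robot, y to its left, z up, the work surface at z = 0. Lengths are in m, angles in degrees, forces in N, time in s.
With the tool pointing down it reaches from about 0.4 to 0.825 m from the base axis. Payload 7 kg.
Tool frame: the origin (TCP) lies between the finger pads; the fingertips stand 22 mm ahead of it and the grasp point (between the pads) lies 3 mm ahead of it; z points along the fingers, y is the line along which they close (so a half turn about z gives the same grasp; the last joint's range is limited). The gripper opens to 88 mm and grips with 3 to 60 N. Pads are 19 mm wide; open, the fingers measure 130 mm over their backs; the gripper's body (78 mm by 193 mm) begins 47 mm behind the grasp point.
Start: joints at [82.454, 20.546, 0.682, 0, -70.136, -16.507], TCP at [0.275, 0.616, 0.249] pointing down, gripper open.
Joint ranges: [-176.03, 176.03], [-82.01, 121.73], [-58.28, 71.71], [-173.87, 95.51], [-174.79, -0.11], [-173.66, 173.66]. Speed limits (degrees/s): [136.94, 136.94, 172.46, 180, 180, 180].

INTERFACE

Orientations are given as [roll, pitch, yaw] about the fixed x, y, z axes, in that order (R = Rz(yaw) Ry(pitch) Rx(roll)).
In Python, from plant import ctrl gives the robot as it stands.
- The arm moves only by the tool apply_moves, never from a script. Its argument "targets" is a list of rows, each an object with "travel": the shift along the tool's x, y, z in mm, a list of three; "roll": the turn about the tool's z in degrees; "jaw": the finger opening in mm, from 0 to 87.6. In form: [{"travel": [tx, ty, tz], "roll": roll, "jaw": jaw}, ...]. A call has 1 to 10 rows; each row shifts and turns the commanded pose from where the row before left it, along the tool's axes as they then stand; what a row does not reach is not made up. A row lasts 1/10 s, in which the tool goes at most 50 mm and 8.59 degrees, less where a joint would pass 70% of its speed; a pose out of reach is approached as far as the arm can. A call with a gripper value outside its range is refused whole. The fingers move at their own pace and stop on an object; the grip force is fixed at half the most. Time passes only in rows, so rows that do not move let the fingers close. It gives the time, the measured TCP pose, the force, the opening and the grip force at its end, in the units of the state.
- ctrl.get_obs(): the state, without advancing time (a new reading comes with each control period).
- ctrl.snapshot(name): name is "scene" or "side" or "wrist"; returns the picture (480x640x3 uint8, red, green, blue); there is no depth.
- ctrl.calibration(name): a dict with "K" (3x3 intrinsics, pixels), "extrinsics" (4x4, takes a point from camera to world coordinates); the wrist camera has in their place "hand_eye" (4x4, takes a point from camera to tool coordinates, whose origin is the TCP and whose axes are the flange's). Camera axes: x right, y down, z forward; pixel columns grow to the right and rows downward; lengths in m; the calibration is good to about 2 mm. A picture is of the moment at which its call begins: read the wrist's pose just before it. calibration takes no time and is no camera call.
- ctrl.close_job(): hands the job in; it is judged then, once.
The state is a dict: "clock": time; "joint_pos": joint angles; "qvel": joint speeds; "tau": joint torques, N m; "tool_pos": TCP position; "orientation": TCP orientation; "force": force on the tool from outside, world axes, zero at the start; "moment": the same for the moment, N m; "opening": finger opening in m; "gripper_force": force on a finger pad.
Only numpy, scipy, OpenCV 4.12 (cv2) and the standard library are available. Lean on these libraries where they do the work, as an engineer would, in place of code of your own. Each camera call takes 0.05 s, during which the arm holds its last target. There are 200 camera calls.

## Working session

There is one attempt and no reset: what is moved stays moved. The work goes in short steps, Python scripts to look and compute and a tool call to move; the robot and the scene stay as the last step left them, time stands still between calls to the robot, and variables do not carry over. Pictures are saved under pics/ and viewed, at most 10 in all, crops included, and the job is handed in when it is done.

Besides the shell and the picture viewer there is one more tool, called after "Emit:" as name(argument=value, ...) on one line, values as JSON. apply_moves: Moves the arm, as the interface text tells. Its arguments: {"type":"object","properties":{"targets":{"type":"array","items":{"type":"object","properties":{"travel":{"type":"array","items":{"type":"number"}},"roll":{"type":"number"},"jaw":{"type":"number"}}}}},"required":["targets"]}

```bash
mkdir -p pics; ls
python3 - <<'E'
from plant import ctrl
import cv2,numpy as np
np.set_printoptions(precision=4,suppress=True)
print(ctrl.get_obs())
for n in ("scene","side"):
    im=ctrl.snapshot(n); cv2.imwrite(f"pics/{n}0.png",im[:,:,::-1])
    print(n,ctrl.calibration(n))
print(ctrl.calibration("wrist"))
cv2.imwrite("pics/w0.png",ctrl.snapshot("wrist")[:,:,::-1])
E
```

```text
pics
{'clock': 0.0, 'joint_pos': array([ 82.4558,  20.5904,   0.635 ,  -0.0205, -70.1332, -16.5064]), 'qvel': array([ 0.0113, -0.025 , -0.1093, -0.0414,  0.0219,  0.0872]), 'tau': array([  0.0002, -58.2717,  29.3053,   6.9975,   0.007 ,  -0.0001]), 'tool_pos': array([0.2749, 0.616 , 0.2476]), 'orientation': array([179.9095,  -0.0067, -24.0575]), 'force': array([-0.7221,  0.9031, -0.1231]), 'moment': array([ 0.0743, -0.0205,  0.0065]), 'gripper_force': 0.0, 'opening': 0.08786479912355442}
scene {'K': array([[496.4636,   0.    , 322.4857],
       [  0.    , 496.4636, 244.3016],
       [  0.    ,   0.    ,   1.    ]]), 'extrinsics': array([[-0.3865,  0.6747, -0.6288,  1.1397],
       [ 0.9223,  0.2802, -0.2662,  0.2056],
       [-0.0034, -0.6829, -0.7305,  0.6899],
       [ 0.    ,  0.    ,  0.    ,  1.    ]])}
side {'K': array([[580.6528,   0.    , 315.1011],
       [  0.    , 580.6528, 239.9046],
       [  0.    ,   0.    ,   1.    ]]), 'extrinsics': array([[ 0.8921, -0.2196,  0.3948,  0.2391],
       [-0.4515, -0.4625,  0.763 , -0.7737],
       [ 0.0151, -0.859 , -0.5118,  0.5659],
       [ 0.    ,  0.    ,  0.    ,  1.    ]])}
{'K': array([[417.6496,   0.    , 314.8404],
       [  0.    , 417.6496, 239.2634],
       [  0.    ,   0.    ,   1.    ]]), 'hand_eye': array([[-0.0003, -0.9528, -0.3037,  0.0821],
       [ 1.    , -0.0003, -0.0002, -0.0001],
       [ 0.0001, -0.3037,  0.9528, -0.1357],
       [ 0.    ,  0.    ,  0.    ,  1.    ]])}
```

View pics/scene0.png

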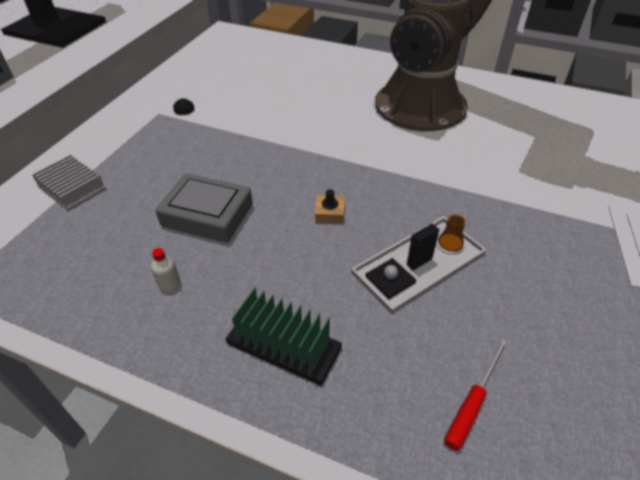

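View pics/side0.png

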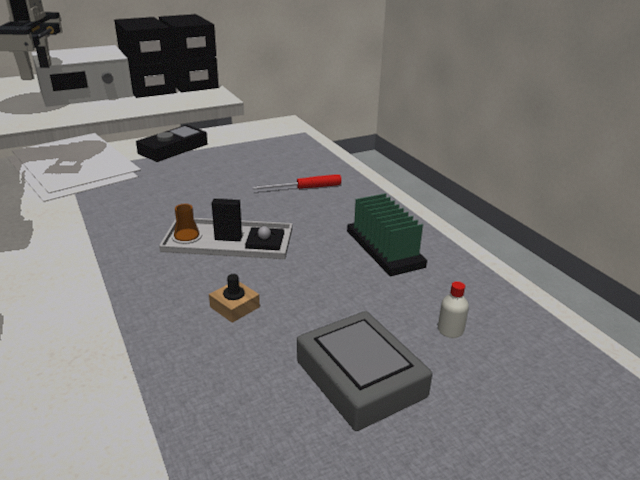

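The scene picture shows the stopper knob top at (330,192), the flask mouth at (456,218), the grip plate top at about (424,230), the ball at (391,271) and the window at about (204,197). The side picture shows them at (233,277), (184,208), (227,201), (264,232) and (363,352). Next I triangulate them.

```bash
cat > h.py <<'E'
from plant import ctrl
import cv2,numpy as np
np.set_printoptions(precision=4,suppress=True)
from scipy.spatial.transform import Rotation as R
def pose(o):
    T=np.eye(4);T[:3,:3]=R.from_euler('xyz',o['orientation'],degrees=True).as_matrix();T[:3,3]=o['tool_pos'];return T
def cam(n,T=None):
    c=ctrl.calibration(n);E=c['extrinsics'] if n!='wrist' else T@c['hand_eye'];return c['K'],E
def ray(c,uv):
    K,E=c;d=E[:3,:3]@np.linalg.solve(K,[*uv,1]);return E[:3,3],d/np.linalg.norm(d)
def tri(rs):
    A=0;b=0
    for o,d in rs:
        P=np.eye(3)-np.outer(d,d);A=A+P;b=b+P@o
    x=np.linalg.solve(A,b);return x,[np.linalg.norm(np.cross(x-o,d)) for o,d in rs]
def onz(c,uv,z):
    o,d=ray(c,uv);return o+d*(z-o[2])/d[2]
def proj(c,p):
    K,E=c;q=np.linalg.inv(E)@[*p,1];q=K@q[:3];return q[:2]/q[2]
E
python3 - <<'E'
from h import *
s=cam('scene');d=cam('side')
for n,a,b in [('knobtop',(330,192),(233,277)),('mouth',(456,218),(184,208)),('griptop',(424,230),(227,201)),('ball',(391,271),(264,232)),
 ('window',(204,197),(363,352)),('droptop',(158,252),(458,288)),('rack far end top',(256,292),(367,199))]:
    print(n,*tri([ray(s,a),ray(d,b)]))
print('tray corners scene',[onz(s,p,.014) for p in [(446,218),(485,250),(393,306),(353,269)]])
print('tray corners side',[onz(d,p,.014) for p in [(292,223),(288,250),(163,248),(173,217)]])
print('rack base',[onz(s,p,.0) for p in [(228,345),(320,380),(340,352)]],'driver',[onz(s,p,0) for p in [(503,343),(455,445)]])
print('win sc',[onz(s,p,.05) for p in [(185,176),(238,187),(226,215),(170,203)]])
print('win si',[onz(d,p,.05) for p in [(365,317),(411,360),(363,385),(316,340)]])
im=cv2.imread('pics/scene0.png');a=cv2.resize(im[130:330,140:500],None,fx=2.2,fy=2.2,interpolation=3);cv2.imwrite('pics/sc.png',a)
E
```

```text
knobtop [ 0.4653 -0.0641  0.0601] [np.float64(0.0004903131765229982), np.float64(0.0004903131765230798)]
mouth [0.4565 0.1751 0.0692] [np.float64(0.002236707511639504), np.float64(0.002236707511639639)]
griptop [0.5259 0.1323 0.0876] [np.float64(0.0015272533216869302), np.float64(0.0015272533216869662)]
ball [0.5823 0.098  0.0263] [np.float64(0.0008995396098859835), np.float64(0.0008995396098859082)]
window [ 0.5628 -0.2883  0.0509] [np.float64(0.0010190592421485366), np.float64(0.0010190592421484795)]
droptop [ 0.737  -0.2609  0.0819] [np.float64(0.00028225098443815556), np.float64(0.0002822509844381709)]
rack far end top [ 0.745  -0.0426  0.1147] [np.float64(0.02719033930802774), np.float64(0.027190339308027694)]
tray corners scene [array([0.4   , 0.1554, 0.014 ]), array([0.4563, 0.2411, 0.014 ]), array([0.6427, 0.1224, 0.014 ]), array([0.5925, 0.0327, 0.014 ])]
tray corners side [array([0.6532, 0.1259, 0.014 ]), array([0.6047, 0.0383, 0.014 ]), array([0.4044, 0.1412, 0.014 ]), array([0.4513, 0.2482, 0.014 ])]
rack base [array([ 0.8072, -0.1003,  0.    ]), array([0.8068, 0.0594, 0.    ]), array([0.7502, 0.0698, 0.    ])] driver [array([0.6345, 0.3048, 0.    ]), array([0.8252, 0.2694, 0.    ])]
win sc [array([ 0.5209, -0.3584,  0.05  ]), array([ 0.5097, -0.2421,  0.05  ]), array([ 0.5888, -0.2232,  0.05  ]), array([ 0.601 , -0.3394,  0.05  ])]
win si [array([ 0.6045, -0.2262,  0.05  ]), array([ 0.6121, -0.3285,  0.05  ]), array([ 0.5333, -0.3396,  0.05  ]), array([ 0.5193, -0.24  ,  0.05  ])]
```

View pics/w0.png

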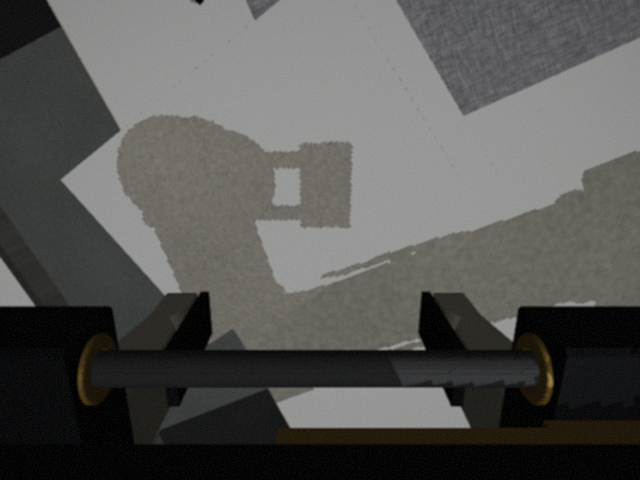

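The first wrist picture shows only bench and fingers. I go above the stopper with the tool yaw matched to the tray (-31.5°).

Emit:
apply_moves(targets=[{"travel":[0,0,0],"roll":7.5,"jaw":60},{"travel":[17,16,1],"roll":0,"jaw":60},{"travel":[34,32,3],"roll":0,"jaw":60},{"travel":[34,32,3],"roll":0,"jaw":60},{"travel":[34,32,3],"roll":0,"jaw":60},{"travel":[34,32,3],"roll":0,"jaw":60},{"travel":[34,32,3],"roll":0,"jaw":60},{"travel":[34,32,3],"roll":0,"jaw":60},{"travel":[34,32,3],"roll":0,"jaw":60},{"travel":[34,32,3],"roll":0,"jaw":60}])

```text
clock: 1.15
tool_pos: [0.379, 0.2314, 0.2235]
orientation: [-180.0, 0.0, -31.5]
force: [0.7, -0.3, 1.1]
opening: 0.0598
gripper_force: 0.0
```

Emit:
apply_moves(targets=[{"travel":[34,32,3],"roll":0,"jaw":60},{"travel":[34,32,3],"roll":0,"jaw":60},{"travel":[34,32,3],"roll":0,"jaw":60},{"travel":[34,32,3],"roll":0,"jaw":60},{"travel":[34,32,3],"roll":0,"jaw":60},{"travel":[34,32,3],"roll":0,"jaw":60},{"travel":[24,17,3],"roll":0,"jaw":60},{"travel":[0,0,0],"roll":0,"jaw":60},{"travel":[0,0,0],"roll":0,"jaw":60}])

```text
clock: 2.05
tool_pos: [0.4637, -0.0647, 0.2021]
orientation: [180.0, 0.0, -31.7]
force: [-0.0, 0.5, -0.3]
opening: 0.0597
gripper_force: 0.0
```

Run:
```python
from h import *
o=ctrl.get_obs();T=pose(o);print(o['tool_pos'],o['orientation'],o['opening'],o['clock'])
im=ctrl.snapshot('wrist')[:,:,::-1];cv2.imwrite('pics/w1.png',im);np.save('T1',T)
c=cam('wrist',T)
print('pred knob top',proj(c,(.4653,-.0641,.0595)),'bottom', proj(c,(.4653,-.0641,.031)))
```

```text
[ 0.4637 -0.0647  0.2021] [179.9678   0.0452 -31.6872] 0.059700718741120616 2.05
pred knob top [312.87   228.6377] bottom [313.0194 218.116 ]
```

View pics/w1.png

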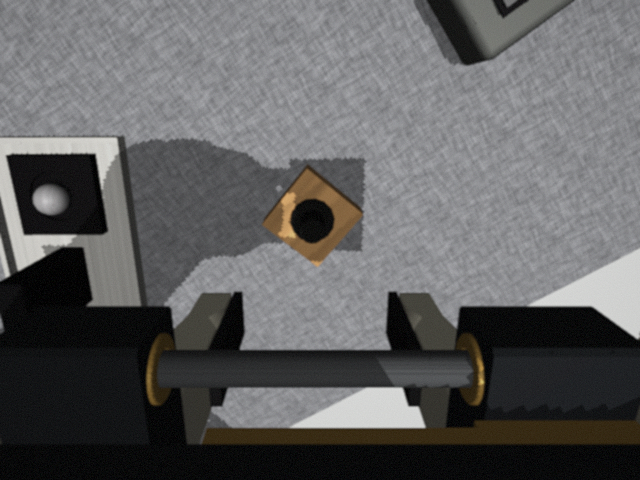

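The wrist picture shows the stopper at (312,221) and the block centred at (312,216), both as predicted to about 1 mm. The tray edge is horizontal, so the yaw fits. I go down and grasp.

Emit:
apply_moves(targets=[{"travel":[0,-1,30],"roll":0,"jaw":50},{"travel":[0,0,35],"roll":0,"jaw":50},{"travel":[0,0,35],"roll":0,"jaw":50},{"travel":[0,0,25],"roll":0,"jaw":50},{"travel":[0,0,12],"roll":0,"jaw":50},{"travel":[0,0,7],"roll":0,"jaw":50},{"travel":[0,0,0],"roll":0,"jaw":30},{"travel":[0,0,0],"roll":0,"jaw":10},{"travel":[0,0,0],"roll":0,"jaw":5},{"travel":[0,0,0],"roll":0,"jaw":5}])

```text
clock: 3.1
tool_pos: [0.465, -0.063, 0.0594]
orientation: [-179.9, -0.1, -31.5]
force: [0.3, -0.9, 0.5]
opening: 0.0234
gripper_force: 0.0
```

Emit:
apply_moves(targets=[{"travel":[0,0,0],"roll":0,"jaw":5},{"travel":[0,0,0],"roll":0,"jaw":5},{"travel":[0,0,0],"roll":0,"jaw":5}])

```text
clock: 3.4
tool_pos: [0.4649, -0.0631, 0.0591]
orientation: [-180.0, -0.0, -31.5]
force: [-1.4, 0.6, 7.1]
opening: 0.0165
gripper_force: 30.0
```

Emit:
apply_moves(targets=[{"travel":[0,0,-11],"roll":0,"jaw":5},{"travel":[0,0,-30],"roll":0,"jaw":5},{"travel":[0,0,-40],"roll":0,"jaw":5},{"travel":[0,0,-40],"roll":0,"jaw":5},{"travel":[-14,-16,-20],"roll":0,"jaw":5},{"travel":[-28,-33,0],"roll":0,"jaw":5},{"travel":[-29,-33,0],"roll":0,"jaw":5},{"travel":[-29,-34,0],"roll":0,"jaw":5},{"travel":[-29,-33,0],"roll":0,"jaw":5},{"travel":[-28,-33,0],"roll":0,"jaw":5}])

```text
clock: 4.4
tool_pos: [0.4252, 0.1755, 0.2005]
orientation: [-179.9, -0.0, -31.6]
force: [1.0, 0.3, -0.2]
opening: 0.0165
gripper_force: 30.0
```

Emit:
apply_moves(targets=[{"travel":[-14,-17,0],"roll":0,"jaw":5},{"travel":[0,0,0],"roll":0,"jaw":5},{"travel":[0,0,0],"roll":0,"jaw":5},{"travel":[0,0,0],"roll":0,"jaw":5}])

```text
clock: 4.8
tool_pos: [0.4228, 0.1951, 0.1998]
orientation: [180.0, 0.0, -31.6]
force: [0.3, -0.4, 0.3]
opening: 0.0163
gripper_force: 30.0
```

Run:
```python
from h import *
o=ctrl.get_obs();T=pose(o);print(o['tool_pos'],o['orientation'],o['opening'],o['force'],o['gripper_force'])
im=ctrl.snapshot('wrist')[:,:,::-1];cv2.imwrite('pics/w2.png',im);np.save('T2',T)
c=cam('wrist',T)
for n,p in dict(mouth=(.4565,.1751,.066),grip=(.5247,.1333,.084),ball=(.5823,.098,.023),tcp=o['tool_pos']).items(): print(n,proj(c,p))
```

```text
[0.4228 0.1951 0.1998] [179.9899   0.0025 -31.5789] 0.016312404227725667 [ 0.2865 -0.3984  0.267 ] 29.999991059303284
mouth [314.027  175.8687]
grip [313.6469  34.98  ]
ball [313.6272 -66.3091]
tcp [315.0709 339.4593]
```

View pics/w2.png

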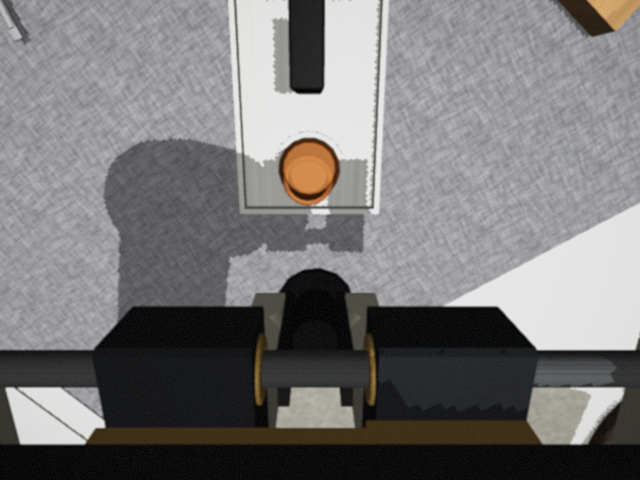

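The wrist picture shows the flask at about (309,172) with the rim end to be made out, and the grip plate at (307,45), 5 to 7 px left of prediction. The stopper is held upright at (315,300). I enlarge the flask.

Run:
```python
import cv2
im=cv2.imread('pics/w2.png')[0:340,220:400];cv2.imwrite('pics/c2.png',cv2.resize(im[110:250],None,fx=4,fy=4,interpolation=2))
```

```text
(no output)
```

View pics/c2.png

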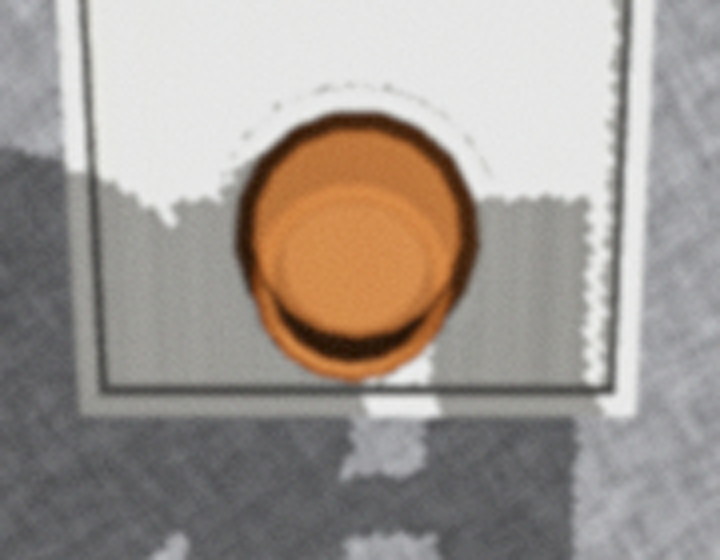

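The crop shows the rim circle centred at crop (353,280), which is wrist pixel (308.3,180). The dark ring above it is the flask body. I solve for the mouth.

Run:
```python
from h import *
T=np.load('T2.npy');c=cam('wrist',T)
m=onz(c,(308.3,180),.066);print('mouth',m,'in tool',T[:3,:3].T@(m-T[:3,3]))
g=onz(c,(307,93),.084);print('plate near end mid',g,'tool',T[:3,:3].T@(g-T[:3,3]))
l=onz(c,(242,211),.014);r=onz(c,(377,211),.014);print('tray end corners',l,r,'mid',(l+r)/2,'yaw of edge',np.degrees(np.arctan2(*(r-l)[1::-1])))
print('plate yaw', np.degrees(np.arctan2(*(g-m)[1::-1])))
s=cam('scene');d=cam('side')
print('3view',tri([ray(s,(456,218)),ray(d,(184,208)),ray(c,(308.3,180))]), proj(s,m),proj(d,m))
```

```text
mouth [0.4562 0.1797 0.066 ] in tool [ 0.0365 -0.0043  0.1338]
plate near end mid [0.5012 0.1522 0.084 ] tool [ 0.0892 -0.0045  0.1158]
tray end corners [0.4557 0.2426 0.014 ] [0.3997 0.1517 0.014 ] mid [0.4277 0.1972 0.014 ] yaw of edge -121.59882965250708
plate yaw -31.35553630255002
3view (array([0.4566, 0.177 , 0.0689]), [np.float64(0.002491058670371019), np.float64(0.0028822401868826408), np.float64(0.002329428108851404)]) [457.338  220.7594] [182.3633 207.7244]
```

Emit:
apply_moves(targets=[{"travel":[16,-2,0],"roll":0,"jaw":5},{"travel":[20,-2,10],"roll":0,"jaw":5},{"travel":[0,0,25],"roll":0,"jaw":5},{"travel":[0,0,25],"roll":0,"jaw":5},{"travel":[0,0,5],"roll":0,"jaw":5},{"travel":[0,0,0],"roll":0,"jaw":5},{"travel":[0,0,0],"roll":0,"jaw":5}])

```text
clock: 5.55
tool_pos: [0.4563, 0.1805, 0.1357]
orientation: [-179.9, -0.0, -31.6]
force: [0.6, -1.0, 0.2]
opening: 0.0164
gripper_force: 30.0
```

Run:
```python
from h import *
o=ctrl.get_obs();print(o['tool_pos'],o['orientation'],o['force'])
a=ctrl.snapshot('scene')[:,:,::-1];b=ctrl.snapshot('side')[:,:,::-1];
s=cam('scene');d=cam('side');p=o['tool_pos']-[0,0,.033]
print(proj(s,p),proj(d,p))
a=cv2.resize(a[150:270,390:510],None,fx=3.3,fy=3.3,interpolation=2);b=cv2.resize(b[140:260,125:245],None,fx=3.3,fy=3.3,interpolation=2)
cv2.imwrite('pics/h.png',np.hstack([a,b]))
```

```text
[0.4563 0.1805 0.1357] [-179.9372   -0.0393  -31.5619] [ 0.6034 -0.9907  0.2042]
[461.896  205.8598] [180.2705 189.5288]
```

View pics/h.png

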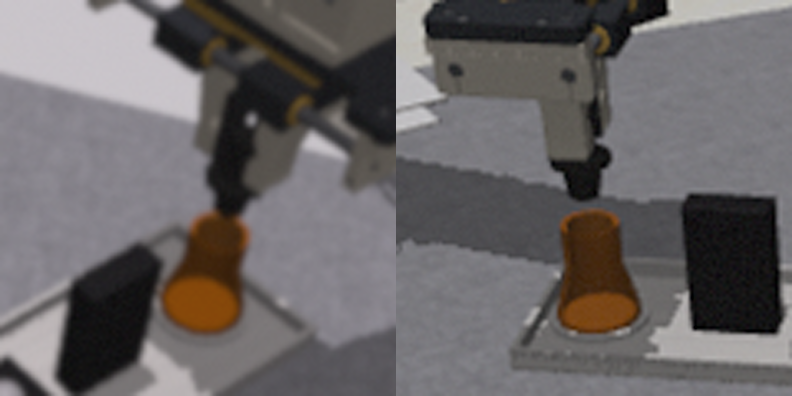

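The picture (scene crop left, side crop right, both 3.3x) shows the stopper end at about (230,203) and (583,192). The mouth is at (219,232) and (592,225). I compare the two in 3D.

Run:
```python
from h import *
s=cam('scene');d=cam('side')
f=lambda a,b:tri([ray(s,(390+a[0]/3.3,150+a[1]/3.3)),ray(d,(125+(b[0]-396)/3.3,140+b[1]/3.3))])
st=f((230,203),(583,192));m=f((219,232),(592,225));print(st,m)
D=m[0]-st[0];print(D)
y=np.radians(-31.5);print('tool', D[0]*np.cos(y)+D[1]*np.sin(y),D[0]*np.sin(y)-D[1]*np.cos(y))
for z in(.083,.066,.0): print(proj(s,(.456,.1795,z)),proj(d,(.456,.1795,z)))
```

```text
(array([0.4559, 0.1788, 0.087 ]), [np.float64(0.001198933848288171), np.float64(0.0011989338482883605)]) (array([0.4583, 0.1772, 0.0667]), [np.float64(0.0013623814476948276), np.float64(0.0013623814476948432)])
[ 0.0024 -0.0016 -0.0202]
tool 0.0028828223035505026 0.00010570019881897996
[459.1342 213.7955] [181.3522 199.5175]
[457.2656 220.6764] [182.3016 207.7798]
[450.4784 245.6689] [185.8454 238.621 ]
```

Emit:
apply_moves(targets=[{"travel":[2.5,0,0],"roll":0,"jaw":5},{"travel":[0,0,8],"roll":0,"jaw":5},{"travel":[0,0,8],"roll":0,"jaw":5},{"travel":[0,0,6],"roll":0,"jaw":5},{"travel":[0,0,0],"roll":0,"jaw":5},{"travel":[0,0,0],"roll":0,"jaw":5}])

```text
clock: 6.25
tool_pos: [0.4577, 0.179, 0.1122]
orientation: [179.9, 0.0, -31.5]
force: [-0.4, 0.0, -0.8]
opening: 0.0162
gripper_force: 30.0
```

Emit:
apply_moves(targets=[{"travel":[0,0,4],"roll":0,"jaw":5},{"travel":[0,0,4],"roll":0,"jaw":5},{"travel":[0,0,3],"roll":0,"jaw":5},{"travel":[0,0,0],"roll":0,"jaw":5},{"travel":[0,0,0],"roll":0,"jaw":5}])

```text
clock: 6.75
tool_pos: [0.4578, 0.1791, 0.1015]
orientation: [180.0, -0.0, -31.6]
force: [0.6, 0.4, 0.0]
opening: 0.0169
gripper_force: 30.0
```

Emit:
apply_moves(targets=[{"travel":[0,0,1.5],"roll":0,"jaw":5},{"travel":[0,0,1],"roll":0,"jaw":5},{"travel":[0,0,0.5],"roll":0,"jaw":5},{"travel":[0,0,0],"roll":0,"jaw":5},{"travel":[0,0,0],"roll":0,"jaw":5}])

```text
clock: 7.25
tool_pos: [0.4579, 0.1792, 0.0991]
orientation: [-180.0, -0.0, -31.5]
force: [-3.2, -0.1, 6.6]
opening: 0.0166
gripper_force: 30.0
```

Emit:
apply_moves(targets=[{"travel":[0,0,0.5],"roll":0,"jaw":5},{"travel":[0,0,0.5],"roll":0,"jaw":5},{"travel":[0,0,0],"roll":0,"jaw":5}])

```text
clock: 7.55
tool_pos: [0.458, 0.1792, 0.099]
orientation: [-180.0, -0.0, -31.5]
force: [-6.8, -1.2, 17.6]
opening: 0.0164
gripper_force: 30.0
```

Emit:
apply_moves(targets=[{"travel":[-0.5,0,-0.7],"roll":0,"jaw":5},{"travel":[0,0,0],"roll":0,"jaw":22},{"travel":[0,0,0],"roll":0,"jaw":30},{"travel":[0,0,0],"roll":0,"jaw":40},{"travel":[0,0,0],"roll":0,"jaw":40},{"travel":[0,0,-20],"roll":0,"jaw":40},{"travel":[0,0,-40],"roll":0,"jaw":40},{"travel":[0,0,-40],"roll":0,"jaw":40},{"travel":[0,0,0],"roll":0,"jaw":50},{"travel":[0,0,0],"roll":0,"jaw":50}])

```text
clock: 8.55
tool_pos: [0.4576, 0.1797, 0.1991]
orientation: [-179.9, -0.0, -31.6]
force: [0.2, -0.7, -0.9]
opening: 0.0483
gripper_force: 0.0
```

Run:
```python
from h import *
o=ctrl.get_obs();T=pose(o);np.save('T3',T);print(o['tool_pos'],o['orientation'],o['force'],o['clock'])
b=ctrl.snapshot('side')[:,:,::-1];w=ctrl.snapshot('wrist')[:,:,::-1]
cv2.imwrite('pics/w3.png',w)
b=cv2.resize(b[140:260,150:310],None,fx=2.5,fy=2.5,interpolation=2);w=cv2.resize(w[:400],(480,300),interpolation=cv2.INTER_AREA)
cv2.imwrite('pics/h3.png',np.hstack([b,w]))
c=cam('wrist',T)
for n,p in dict(mouth=(.4577,.179,.066),grip=(.526,.1373,.084)).items(): print(n,proj(c,p))
```

```text
[0.4576 0.1797 0.1991] [-179.8689   -0.0171  -31.5654] [ 0.2186 -0.691  -0.8857] 8.55
mouth [316.2601 233.6586]
grip [315.9999 109.2536]
```

View pics/h3.png

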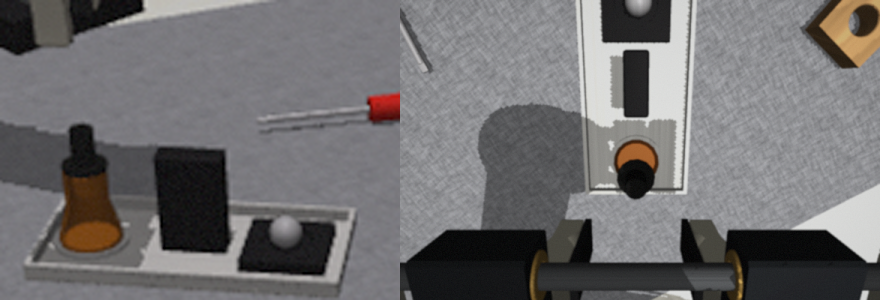

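The picture shows the stopper home and upright, the ball in its pocket, and the plate top at about wrist (315,110), within 1 mm of prediction (316,109). I go over the grip plate (80 mm along tool x) and grasp it.

Emit:
apply_moves(targets=[{"travel":[20,0,0],"roll":0,"jaw":50},{"travel":[30,0,0],"roll":0,"jaw":50},{"travel":[22,0,5],"roll":0,"jaw":50},{"travel":[8,0,20],"roll":0,"jaw":50},{"travel":[0,0,30],"roll":0,"jaw":50},{"travel":[0,0,30],"roll":0,"jaw":50},{"travel":[0,0,25],"roll":0,"jaw":50},{"travel":[0,0,15],"roll":0,"jaw":50},{"travel":[0,0,6],"roll":0,"jaw":50},{"travel":[0,0,0],"roll":0,"jaw":50}])

```text
clock: 9.65
tool_pos: [0.5247, 0.1369, 0.0657]
orientation: [179.8, 0.1, -31.6]
force: [0.6, 0.6, 0.2]
opening: 0.0499
gripper_force: 0.0
```

Emit:
apply_moves(targets=[{"travel":[0,0,0],"roll":0,"jaw":40},{"travel":[0,0,0],"roll":0,"jaw":30},{"travel":[0,0,0],"roll":0,"jaw":26},{"travel":[0,0,0],"roll":0,"jaw":24},{"travel":[0,0,0],"roll":0,"jaw":22},{"travel":[0,0,0],"roll":0,"jaw":20},{"travel":[0,0,0],"roll":0,"jaw":17},{"travel":[0,0,0],"roll":0,"jaw":14},{"travel":[0,0,0],"roll":0,"jaw":10},{"travel":[0,0,0],"roll":0,"jaw":10}])

```text
clock: 10.65
tool_pos: [0.5256, 0.1375, 0.0674]
orientation: [-180.0, -0.0, -31.6]
force: [-1.8, 0.0, 4.3]
opening: 0.0199
gripper_force: 30.0
```

Emit:
apply_moves(targets=[{"travel":[0,0,-1],"roll":0,"jaw":10},{"travel":[0,0,-2],"roll":0,"jaw":10},{"travel":[0,0,-4],"roll":0,"jaw":10},{"travel":[0,0,-6],"roll":0,"jaw":10},{"travel":[0,0,-8],"roll":0,"jaw":10},{"travel":[0,0,-8],"roll":0,"jaw":10},{"travel":[0,0,-8],"roll":0,"jaw":10},{"travel":[0,0,-6],"roll":0,"jaw":10},{"travel":[0,0,-3],"roll":0,"jaw":10},{"travel":[0,0,-1],"roll":0,"jaw":10}])

```text
clock: 11.65
tool_pos: [0.5257, 0.1376, 0.1147]
orientation: [-180.0, -0.0, -31.6]
force: [0.7, 0.4, -5.6]
opening: 0.0198
gripper_force: 30.0
```

Emit:
apply_moves(targets=[{"travel":[0,0,0],"roll":0,"jaw":10},{"travel":[0,0,0],"roll":0,"jaw":10},{"travel":[0,0,0],"roll":0,"jaw":10}])

```text
clock: 11.95
tool_pos: [0.5254, 0.1374, 0.1139]
orientation: [180.0, 0.0, -31.6]
force: [-0.1, -0.3, -6.3]
opening: 0.0198
gripper_force: 30.0
```

Run:
```python
from h import *
o=ctrl.get_obs();print(o['tool_pos'],o['orientation'],o['force'],o['moment'],o['opening'])
b=ctrl.snapshot('side')[:,:,::-1];w=ctrl.snapshot('wrist')[:,:,::-1]
b=cv2.resize(b[80:260,130:330],None,fx=2,fy=2,interpolation=2);w=cv2.resize(w,(480,360),interpolation=cv2.INTER_AREA)
cv2.imwrite('pics/h4.png',np.hstack([b,w])[:, :880])
```

```text
[0.5254 0.1374 0.1139] [179.9641   0.019  -31.5572] [-0.1285 -0.3153 -6.2917] [ 0.0003 -0.0361  0.0077] 0.019839511475257778
```

```bash
python3 -c "
import cv2;a=cv2.imread('pics/h4.png');cv2.imwrite('pics/h4s.png',cv2.resize(a,(790,323),interpolation=3))"
```

```text
(no output)
```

View pics/h4s.png

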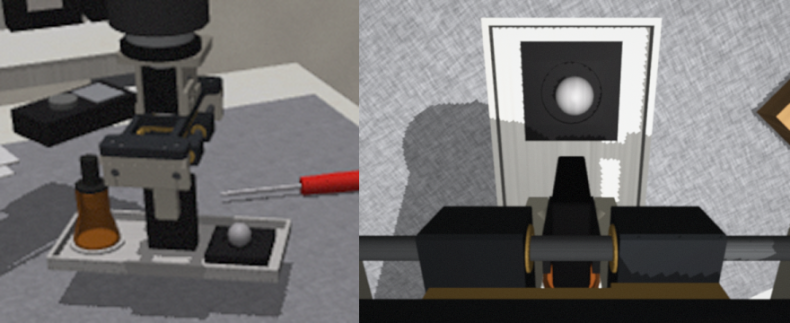

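The picture shows the tray level and clear of the bench, the stopper home, and the ball central in its pocket. I lift on and carry it over.

Emit:
apply_moves(targets=[{"travel":[0,0,-1],"roll":0,"jaw":10},{"travel":[0,0,-3],"roll":0,"jaw":10},{"travel":[0,0,-6],"roll":0,"jaw":10},{"travel":[0,0,-10],"roll":0,"jaw":10},{"travel":[0,0,-12],"roll":0,"jaw":10},{"travel":[0,0,-14],"roll":0,"jaw":10},{"travel":[0,0,-14],"roll":0,"jaw":10},{"travel":[0,0,-14],"roll":0,"jaw":10},{"travel":[0,0,-12],"roll":0,"jaw":10},{"travel":[0,0,-10],"roll":0,"jaw":10}])

```text
clock: 13.05
tool_pos: [0.5258, 0.1376, 0.2119]
orientation: [-179.9, -0.0, -31.6]
force: [0.0, -0.1, -5.2]
opening: 0.0198
gripper_force: 30.0
```

Emit:
apply_moves(targets=[{"travel":[0,0,-6],"roll":0,"jaw":10},{"travel":[0,0,-3],"roll":0,"jaw":10},{"travel":[0,0,-1],"roll":0,"jaw":10},{"travel":[0.6,0.8,0],"roll":0,"jaw":10},{"travel":[1.2,1.6,0],"roll":0,"jaw":10},{"travel":[2.4,3.2,0],"roll":0,"jaw":10},{"travel":[3.6,4.8,0],"roll":0,"jaw":10},{"travel":[4.8,6.4,0],"roll":0,"jaw":10},{"travel":[6,8,0],"roll":0,"jaw":10},{"travel":[7.2,9.6,0],"roll":0,"jaw":10}])

```text
clock: 14.05
tool_pos: [0.5296, 0.0938, 0.2203]
orientation: [180.0, -0.0, -31.5]
force: [0.1, -0.1, -4.9]
opening: 0.0196
gripper_force: 30.0
```

Emit:
apply_moves(targets=[{"travel":[7.2,9.6,0],"roll":0,"jaw":10},{"travel":[7.2,9.6,0],"roll":0,"jaw":10},{"travel":[7.2,9.6,0],"roll":0,"jaw":10},{"travel":[7.2,9.6,0],"roll":0,"jaw":10},{"travel":[7.2,9.6,0],"roll":0,"jaw":10},{"travel":[7.2,9.6,0],"roll":0,"jaw":10},{"travel":[7.2,9.6,0],"roll":0,"jaw":10},{"travel":[7.2,9.6,0],"roll":0,"jaw":10},{"travel":[7.2,9.6,0],"roll":0,"jaw":10},{"travel":[7.2,9.6,0],"roll":0,"jaw":10}])

```text
clock: 15.05
tool_pos: [0.5408, -0.0258, 0.2203]
orientation: [180.0, 0.0, -31.6]
force: [-0.2, 0.7, -5.5]
opening: 0.0199
gripper_force: 30.0
```

Emit:
apply_moves(targets=[{"travel":[7.2,9.6,0],"roll":0,"jaw":10},{"travel":[7.2,9.6,0],"roll":0,"jaw":10},{"travel":[7.2,9.6,0],"roll":0,"jaw":10},{"travel":[7.2,9.6,0],"roll":0,"jaw":10},{"travel":[7.2,9.6,0],"roll":0,"jaw":10},{"travel":[7.2,9.6,0],"roll":0,"jaw":10},{"travel":[7.2,9.6,0],"roll":0,"jaw":10},{"travel":[7.2,9.6,0],"roll":0,"jaw":10},{"travel":[7.2,9.6,0],"roll":0,"jaw":10},{"travel":[7.2,9.6,0],"roll":0,"jaw":10}])

```text
clock: 16.05
tool_pos: [0.5519, -0.1453, 0.2202]
orientation: [180.0, 0.0, -31.6]
force: [-0.0, 0.3, -5.9]
opening: 0.0199
gripper_force: 30.0
```

Emit:
apply_moves(targets=[{"travel":[7.2,9.6,0],"roll":0,"jaw":10},{"travel":[7.2,9.6,0],"roll":0,"jaw":10},{"travel":[7.2,9.6,0],"roll":0,"jaw":10},{"travel":[7.2,9.6,0],"roll":0,"jaw":10},{"travel":[7.2,9.6,0],"roll":0,"jaw":10},{"travel":[7.2,9.6,0],"roll":0,"jaw":10},{"travel":[7.2,9.6,0],"roll":0,"jaw":10},{"travel":[7.2,9.6,0],"roll":0,"jaw":10},{"travel":[6,8,0],"roll":0,"jaw":10},{"travel":[4.8,6.4,0],"roll":0,"jaw":10}])

```text
clock: 17.05
tool_pos: [0.5624, -0.2587, 0.2202]
orientation: [180.0, 0.0, -31.6]
force: [-0.7, -0.1, -5.6]
opening: 0.0199
gripper_force: 30.0
```

Emit:
apply_moves(targets=[{"travel":[3.6,4.8,0],"roll":0,"jaw":10},{"travel":[3.6,4.8,0],"roll":0,"jaw":10},{"travel":[3,4,0],"roll":0,"jaw":10},{"travel":[2.4,3.2,0],"roll":0,"jaw":10},{"travel":[1.8,2.4,0],"roll":0,"jaw":10},{"travel":[1.2,1.6,0],"roll":0,"jaw":10},{"travel":[0.6,0.8,0],"roll":0,"jaw":10},{"travel":[0,0,0],"roll":0,"jaw":10},{"travel":[0,0,0],"roll":0,"jaw":10},{"travel":[0,0,0],"roll":0,"jaw":10}])

```text
clock: 18.05
tool_pos: [0.5649, -0.2845, 0.2203]
orientation: [-180.0, -0.0, -31.5]
force: [0.3, -0.3, -5.4]
opening: 0.0198
gripper_force: 30.0
```

Emit:
apply_moves(targets=[{"travel":[0,0,0],"roll":0,"jaw":10},{"travel":[0,0,0],"roll":0,"jaw":10},{"travel":[0,0,0],"roll":0,"jaw":10},{"travel":[0,0,0],"roll":0,"jaw":10},{"travel":[0,0,0],"roll":0,"jaw":10},{"travel":[0,0,0],"roll":0,"jaw":10},{"travel":[0,0,0],"roll":0,"jaw":10},{"travel":[0,0,0],"roll":0,"jaw":10},{"travel":[0,0,0],"roll":0,"jaw":10},{"travel":[0,0,0],"roll":0,"jaw":10}])

```text
clock: 19.05
tool_pos: [0.5649, -0.2847, 0.2203]
orientation: [180.0, -0.0, -31.6]
force: [-0.1, -0.9, -6.5]
opening: 0.0199
gripper_force: 30.0
```

Run:
```python
from h import *
o=ctrl.get_obs();print(o['tool_pos'],o['orientation'],o['force'],o['opening'])
b=ctrl.snapshot('side')[:,:,::-1];w=ctrl.snapshot('wrist')[:,:,::-1]
b=cv2.resize(b[80:440,200:560],(400,400));w=cv2.resize(w,(390,293),interpolation=cv2.INTER_AREA)
w=cv2.copyMakeBorder(w,0,107,0,0,cv2.BORDER_CONSTANT)
cv2.imwrite('pics/end.png',np.hstack([b,w]))
```

```text
[ 0.5649 -0.2847  0.2203] [179.9988  -0.0008 -31.5544] [-0.076  -0.8662 -6.5116] 0.01993762521598922
```

View pics/end.png

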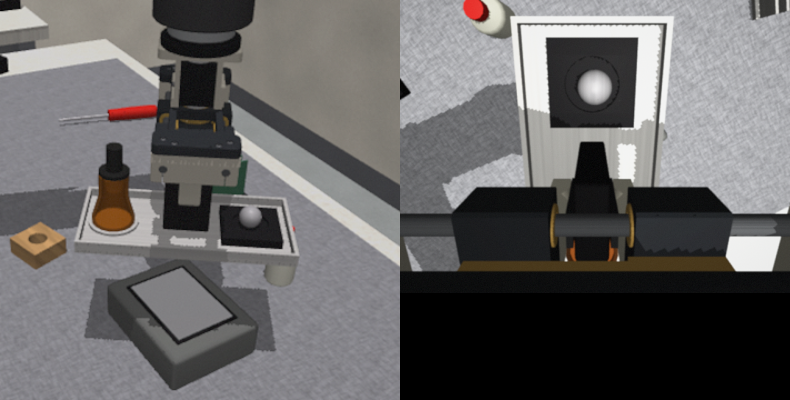

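The tray is level over the reader, with the ball in its pocket and the stopper home. The tool is at (0.565, -0.285), about 5 mm from the window's centre. I hand the job in.

```bash
python3 -c "
from plant import ctrl
print(ctrl.close_job())"
```

```text
the job is handed in; nothing more can be done
None
```

I handed the job in at about 19 s: the stopper is fully home in the flask, and the gripper holds the tray level and still about 5 mm off the window's centre, about 10 cm above the glass, with the ball in its pocket. The hand-in gave no verdict, and the stitched check picture of the seated stopper was 880 px wide, over the 800 px viewing limit.

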